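Seat the deep socket on the axle nut and hold its lock collar down

ROBOT

A 6-joint arm with a two-finger parallel gripper is mounted at the origin on the work surface. World frame = base frame: x ahead of the robot, y to its left, z up, the work surface at z = 0. Lengths are in m, angles in rad, forces in N, time in s.
With the tool pointing down it reaches from about 0.35 to 0.775 m from the base axis. Payload 7.3 kg.
Tool frame: the origin (TCP) lies midway between the tips of the shut fingers; the grasp point (between the pads) lies 19 mm behind it; z points along the fingers, y is the direction in which the jaws open and shut (so a half turn about z gives the same grasp; the last joint's range is limited). The gripper opens to 92 mm and grips with 3 to 60 N. Pads are 19 mm wide; open, the fingers measure 130 mm over their backs; the gripper's body (75 mm by 190 mm) begins 47 mm behind the grasp point.
Start: joints at [-1.319, 0.342, 1.524, -0, 1.275, -0.146], TCP at [0.203, -0.484, 0.227] pointing down, gripper open.
Joint ranges: [-2.53, 2.53], [-0.77, 2.02], [0.04, 2.7], [-1, 4.14], [0.28, 2.66], [-3.11, 3.11]. Speed limits (rad/s): [2.57, 2.57, 3.14, 3.14, 3.14, 3.14].

INTERFACE

Orientations are given as [roll, pitch, yaw] about the fixed x, y, z axes, in that order (R = Rz(yaw) Ry(pitch) Rx(roll)).
In Python, from cell import robot gives the robot as it stands.
- The arm moves only by the shell command python3 -m crank 'ROWS' [FORCE]. ROWS is a JSON object of lists of equal length, an entry for each row: "claw": the opening, from 0 (shut) to 1 (fully open); "delta_pos": the shift along the tool's x, y, z in units of 25 mm (1.0 is 25 mm), a list of three; "roll": the turn about the tool's z in units of 6 degrees (1.0 is 6 degrees). In form: {"claw": [claw, ...], "delta_pos": [[dx, dy, dz], ...], "roll": [roll, ...]}. A call has exactly 8 rows; each row is the pose to reach, as a shift and turn from the pose commanded when the call began, along the tool's axes at that moment; what a row does not reach only later rows make up. A row lasts 1/12 s, in which the tool goes at most 41.7 mm and 7.16 degrees, less where a joint would pass 70% of its speed; a pose out of reach is approached as far as the arm can. A call with a gripper value outside its range is refused whole. The fingers move at their own pace and stop on an object; FORCE is the grip in N (left out, the last holds). Time passes only in rows, so rows that repeat a pose let the fingers close, or fill a call up. It gives the time, the measured TCP pose, the force and the opening at its end, in the units of the state.
- robot.observe(): the state, without advancing time (a new reading comes with each control period).
- robot.read_camera(name): name is "scene" or "top" or "wrist"; returns a dict with "color" (384x512x3 uint8, blue, green, red), "fx", "fy", "cx", "cy" (pixels), "k1" (the pictures are not rectified: a ray, as slopes to the right and down, at radius r is drawn at 1 + k1 r^2 times it, then the intrinsics apply), "rvec" (rotation vector, rad) and "tvec" (3), from world to camera coordinates, as OpenCV has them; the wrist camera has in their place "hand_eye" (4x4, takes a point from camera to tool coordinates, whose origin is the TCP and whose axes are the flange's). Camera axes: x right, y down, z forward; pixel columns grow to the right and rows downward; lengths in m; the calibration is good to about 2 mm. A picture is of the moment at which its call begins: read the wrist's pose just before it. There is no depth.
- robot.hand_in(): hands the job in, once; it reports no verdict.
The state is a dict: "time": time; "qpos": joint angles; "qvel": joint speeds; "joint_efforts": joint torques, N m; "tool_pos": TCP position; "tool_rot": TCP orientation; "contact_force": force on the tool from outside, world axes, zero at the start; "torque": the same for the moment, N m; "opening": finger opening in m.
Only numpy, scipy, OpenCV 4.12 (cv2) and the standard library are available. Lean on these libraries where they do the work, as an engineer would, in place of code of your own. Each camera call takes 0.05 s, during which the arm holds its last target.

TASK

Take the big deep socket (the one both tall and wide) off its post in the socket tray that has sockets in it, and put it over the hexagonal axle nut on the wheel hub, turning it until the hexagons mesh and it slides on. Push it fully home so that its rim presses the springy lock collar around the nut all the way down, and finish like that, still gripping the socket upright and pressing. Leave all the other sockets on their posts.

Things in the scene. Friction and masses are not known exactly. Their poses are not given: they have to be found in the camera images.
- socket_grip (a point): The only socket both tall and wide: steel, 80 mm tall, 0.3 kg, loose, mouth down on a post. Round, 42 mm diameter, up to 49 mm above its mouth, then a hexagonal grip 30 mm across flats, 28 mm tall, up to the top. Point: on the axis at the grip's mid-height, 66 mm above the mouth. z up; x square to one pair of flats of both grip and bore (the two are aligned; all repeats every 60 degrees).
- socket_mouth (a point): Centre of the same socket's lower rim, same axes. Bore: hexagon 31.6 mm across flats, 50 mm deep. On the tray it stands loosely (up to 7 mm sideways) over a round post of 16 mm diameter, 32 mm high above the rim's seat, which is 14 mm above the table: lift it over 32 mm to clear the post.
- hub_nut: Axle nut, upright, fixed, does not turn: hexagon 30 mm across flats, 30 mm tall, the top 4 mm tapering to 26 mm. Origin: centre of its foot, 40 mm above the table. A 16 mm round stud rises 18 mm more (tip 48 mm above origin). z up; x square to a pair of flats (repeats every 60 degrees). The socket slides on within about 5 degrees; fully home its rim is 6 mm above this origin.
- collar_top (a point): Centre of the top face of the lock collar, an aluminium ring of 54 mm outer diameter around the nut. Its top stands 16 mm above the nut's origin when up (so 14 mm of the nut shows above it) and 6 mm when pressed fully down.
- collar (a joint): How far the lock collar is pressed down: 0 = up, 0.010 m = fully down on its stop. A spring pushes it up with about 6 N at the top and 10 N at the bottom, so it lifts a socket that is let go.
- hub: Wheel hub on the bench, fixed: round foot of 156 mm diameter, steel flange of 132 mm diameter with its top 40 mm above the table, five 12 mm studs on a 51 mm radius reaching 60 mm above the table. Origin at the centre of its underside, z up.
- tray: Dark red plastic socket tray, fixed, 140 x 350 mm, rim 22 mm high. Origin at the centre of its underside, y along its length. Three tall posts at x = +26 mm, y = -100, 0, +100 mm carry the three large sockets in any order; four short posts at x = -40 mm, three of them with small sockets. An empty tray of the same kind stands further off.
- slim_socket_grip (a point): Another socket to leave alone: as tall (76 mm) but slim, 32 mm diameter. Point on its axis 63 mm above its mouth.
- short_socket_grip (a point): Another socket to leave alone: as wide (42 mm) but short, 52 mm tall. Point on its axis 44 mm above its mouth.
- small0_grip (a point): A small socket to leave alone, 30 mm tall, about 23 mm diameter, on a short post of the front row. Point on its axis 26 mm above its mouth.
- small1_grip (a point): A small socket to leave alone, 30 mm tall, about 23 mm diameter, on a short post of the front row. Point on its axis 26 mm above its mouth.
- small2_grip (a point): A small socket to leave alone, 30 mm tall, about 23 mm diameter, on a short post of the front row. Point on its axis 26 mm above its mouth.
Things that resemble listed ones, but are neither listed nor needed, are in the scene too. Several things have the shape of the hub; the one meant has the colours described above. Leave any red look-alike of the part that bears socket_grip alone.

How it is judged:
By the outcome, as a careful person would: the job done as asked, in the order asked, and still so for the second after the job is handed in, while the arm keeps its last pose, push and grip.
It also fails if it takes over 38 s, if anything falls off the work surface, if the arm or the gripper's body presses on something with over 40 N, if the wrist force passes 120 N, or if a joint passes its speed limit or range.

## Working session

There is one attempt and no reset: what is moved stays moved. The work goes in short steps, Python scripts to look and compute and a shell command to move; the robot and the scene stay as the last step left them, time stands still between calls to the robot, and variables do not carry over. Pictures are saved under pics/ and viewed, and the job is handed in when it is done.

```bash
ls; mkdir -p pics; python3 - <<'E'
from cell import robot
import cv2
s=robot.observe(); print({k:s[k] for k in('time','qpos','tool_pos','tool_rot','contact_force','opening')})
for n in('scene','top','wrist'):
    c=robot.read_camera(n); cv2.imwrite(f'pics/{n}0.png',c['color'])
    print(n,{k:v for k,v in c.items() if k!='color'})
E
```

```text
pics
{'time': 0.0, 'qpos': array([-1.31899265e+00,  3.42725520e-01,  1.52504398e+00,  9.17558713e-07,
        1.27537411e+00, -1.46010462e-01]), 'tool_pos': array([ 0.20329901, -0.48359243,  0.2260341 ]), 'tool_rot': array([-3.14005833e+00, -2.26519386e-04,  3.97813699e-01]), 'contact_force': array([-0.77814503,  0.72530465,  0.14025652]), 'opening': 0.09190035473280425}
scene {'fx': 435.2170028713559, 'fy': 435.2170028713559, 'cx': 261.53843489158163, 'cy': 185.29867055636728, 'k1': 0.01581725228517334, 'rvec': array([ 1.11834236,  2.48483645, -0.89206413]), 'tvec': array([ 0.28838472, -0.21739639,  1.42173312])}
top {'fx': 348.4910698628969, 'fy': 348.4910698628969, 'cx': 254.50614253753628, 'cy': 199.22393316801086, 'k1': -0.05001758893525294, 'rvec': array([ 2.16562711, -2.17175157,  0.11195494]), 'tvec': array([0.01526945, 0.44534395, 0.98259101])}
wrist {'fx': 265.54955218083535, 'fy': 265.54955218083535, 'cx': 254.99221899950575, 'cy': 188.55308346998433, 'k1': -0.062475740321203975, 'hand_eye': array([[ 3.50333831e-04, -9.50372504e-01, -3.11114097e-01,
         8.50672040e-02],
       [ 9.99999797e-01,  4.98571931e-04, -3.96945350e-04,
        -7.89730371e-04],
       [ 5.32358703e-04, -3.11113895e-01,  9.50372485e-01,
        -1.58778145e-01],
       [ 0.00000000e+00,  0.00000000e+00,  0.00000000e+00,
         1.00000000e+00]])}
```

View pics/scene0.png

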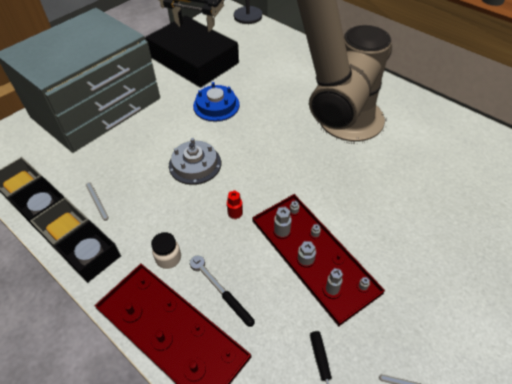

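View pics/top0.png

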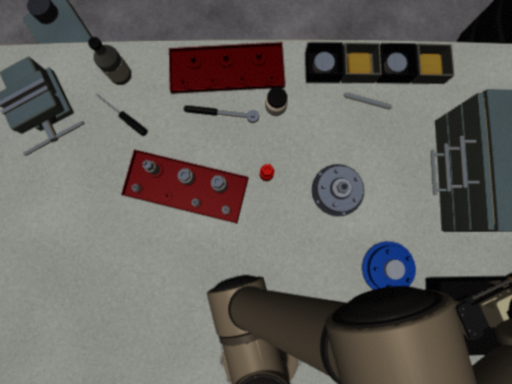

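View pics/wrist0.png

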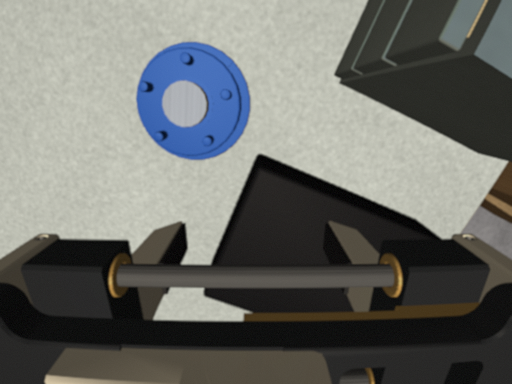

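The scene view shows the filled tray near (318,258) with the large sockets at (283,220), (307,252) and (335,281), and the grey hub at (195,160). The top view has that tray at (185,187), the hub at (339,189) and the red look-alike at (267,172). I'll zoom in next.

```bash
cat > h.py <<'E'
import numpy as np,cv2
from scipy.spatial.transform import Rotation as Ro
from cell import robot
def pose(s):
    T=np.eye(4);T[:3,:3]=Ro.from_euler('xyz',s['tool_rot']).as_matrix();T[:3,3]=s['tool_pos'];return T
def grab(n):
    s=robot.observe();c=robot.read_camera(n)
    if n=='wrist': W=pose(s)@np.array(c['hand_eye'])
    else:
        V=np.eye(4);V[:3,:3]=cv2.Rodrigues(c['rvec'])[0];V[:3,3]=c['tvec'];W=np.linalg.inv(V)
    c['W']=W;return c
def K(c):return np.array([[c['fx'],0,c['cx']],[0,c['fy'],c['cy']],[0,0,1]])
def D(c):return np.array([c['k1'],0,0,0,0.])
def onplane(c,uv,z):
    uv=np.array(uv,float).reshape(-1,1,2);p=cv2.undistortPoints(uv,K(c),D(c)).reshape(-1,2)
    d=np.c_[p,np.ones(len(p))]@c['W'][:3,:3].T;o=c['W'][:3,3]
    return o+d*((z-o[2])/d[:,2])[:,None]
def proj(c,P):
    V=np.linalg.inv(c['W']);return cv2.projectPoints(np.array(P,float).reshape(-1,1,3),cv2.Rodrigues(V[:3,:3])[0],V[:3,3],K(c),D(c))[0].reshape(-1,2)
E
python3 - <<'E'
from h import *
a=cv2.imread('pics/scene0.png');b=cv2.imread('pics/top0.png')
cv2.imwrite('pics/c1.png',np.hstack([cv2.resize(a[185:325,245:385],(390,560),interpolation=cv2.INTER_CUBIC)[:, :],cv2.resize(b[140:230,115:255],(400,257),interpolation=2).repeat(1,0)[:257].copy() if 0 else cv2.copyMakeBorder(cv2.resize(b[140:230,115:255],(400,257),interpolation=2),0,303,0,0,0)]))
robot_c=grab('top')
for n,u in {'A':(150,165),'B':(186,175),'C':(219,182)}.items(): print(n,onplane(robot_c,u,.08)[0].round(3))
print('hub',onplane(robot_c,(343,187),.08)[0].round(3))
E
```

```text
A [0.535 0.302 0.08 ]
B [0.507 0.202 0.08 ]
C [0.487 0.111 0.08 ]
hub [ 0.472 -0.229  0.08 ]
```

View pics/c1.png

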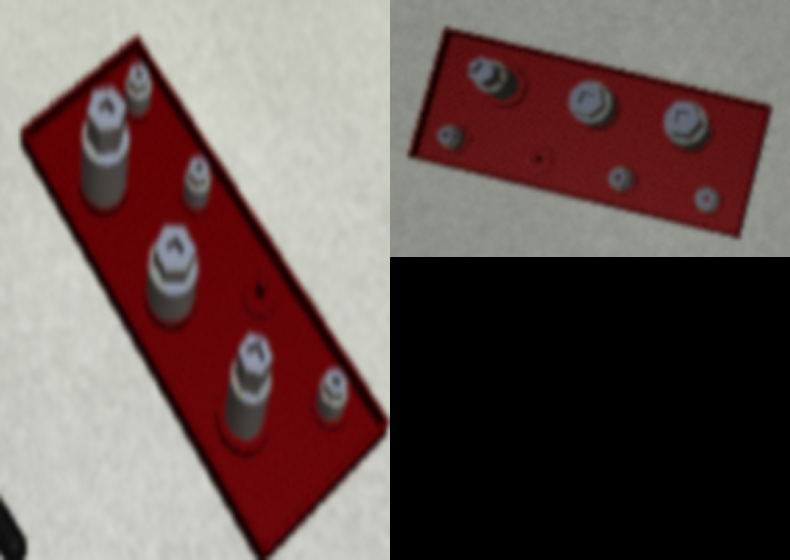

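C (top view (219,182), scene (283,220)) is the tall wide socket. I'll go over the hub first, since it is on the way.

```bash
python3 -m crank '{"claw":[1,1,1,1,1,1,1,1],"delta_pos":[[1.5,-0.6,0],[3.5,-1.3,0],[5.5,-2.1,0],[7.5,-2.8,0],[9.5,-3.6,0],[11.3,-4.3,0],[12.7,-4.8,0],[13.5,-5.1,0]],"roll":[0,0,0,0,0,0,0,0]}'
python3 -m crank '{"claw":[1,1,1,1,1,1,1,1],"delta_pos":[[0.4,-0.1,0.6],[0.4,-0.1,1.4],[0.4,-0.1,2],[0.4,-0.1,2.4],[0.4,-0.1,2.4],[0.4,-0.1,2.4],[0.4,-0.1,2.4],[0.4,-0.1,2.4]],"roll":[0,0,0,0,0,0,0,0]}'
python3 - <<'E'
from h import *
c=grab('wrist');cv2.imwrite('pics/w1.png',c['color'])
np.save('w1.npy',c,allow_pickle=True);print(robot.observe()['time'])
E
```

```text
time: 0.87
tool_pos: [0.4453, -0.2537, 0.2267]
tool_rot: [3.141, 0.0, 0.398]
contact_force: [1.4, -1.1, -0.5]
opening: 0.0918
time: 1.53
tool_pos: [0.4529, -0.2499, 0.1678]
tool_rot: [3.14, -0.001, 0.397]
contact_force: [-0.1, 0.1, -0.5]
opening: 0.0916
1.5833
```

View pics/w1.png

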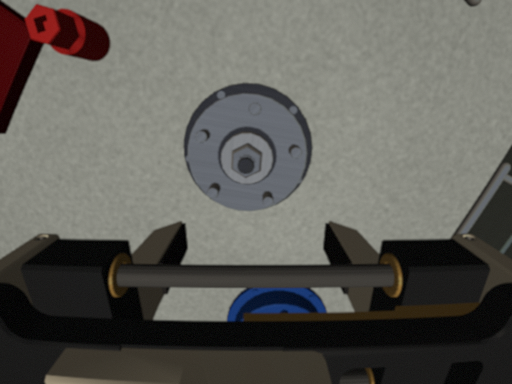

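The grey hub is centred near (248,147), with the collar and hex nut at (246,158) and the stud in the middle. I'll zoom in to get the nut's corners.

```bash
python3 - <<'E'
from h import *
c=np.load('w1.npy',allow_pickle=True).item()
g=cv2.cvtColor(c['color'],6)
z=cv2.resize(g[125:191,214:280],None,fx=9,fy=9,interpolation=2)
z=cv2.normalize(z,None,0,255,32);cv2.imwrite('pics/z1.png',z)
E
```

```text
(no output)
```

View pics/z1.png

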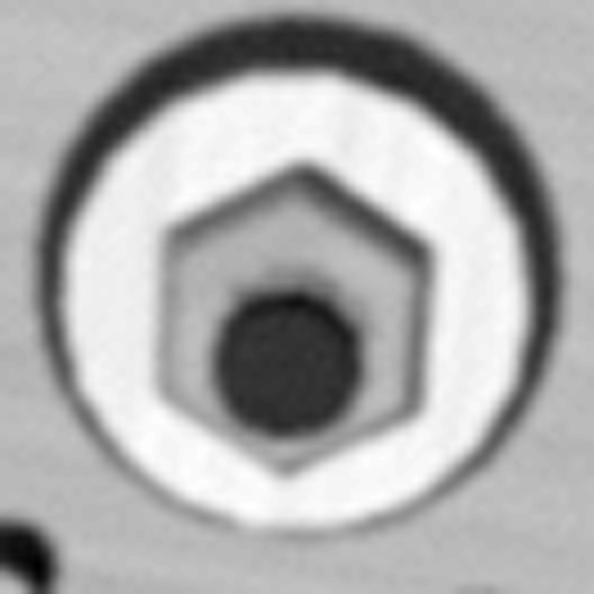

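The zoom is clear. The upper three hexagon corners lie at the collar plane (z 0.056), the lower three at the taper shoulder (z 0.066), and the white ring's outer edge is the collar circle.

```bash
python3 - <<'E'
from h import *
from scipy.optimize import least_squares
c=np.load('w1.npy',allow_pickle=True).item()
g=cv2.cvtColor(c['color'],6)
f=lambda p:(np.array(p,float)+.5)/9-.5+[214,125]
U=onplane(c,f([(170,235),(303,165),(432,247)]),.056)
L=onplane(c,f([(418,408),(288,472),(160,400)]),.066)
P=np.r_[U,L][:,:2]
# collar
Z=cv2.resize(g[125:191,214:280],None,fx=9,fy=9,interpolation=2);Z=cv2.normalize(Z,None,0,255,32)
cn,_=cv2.findContours((Z>205).astype(np.uint8),0,1);k=max(cn,key=cv2.contourArea);e=cv2.fitEllipse(cv2.convexHull(k));print('ell',e)
q=onplane(c,f(cv2.ellipse2Poly((int(e[0][0]),int(e[0][1])),(int(e[1][0]/2),int(e[1][1]/2)),int(e[2]),0,360,10)),.056)[:,:2]
print('collar',q[:-1].mean(0).round(4),'r',np.linalg.norm(q-q[:-1].mean(0),axis=1).round(4).mean())
def res(v):
    a=v[2]+s*np.arange(6)*np.pi/3
    return (v[:2]+v[3]*np.c_[np.cos(a),np.sin(a)]-P).ravel()
v=P-P.mean(0);s=np.sign(v[0,0]*v[1,1]-v[0,1]*v[1,0])
r=least_squares(res,[*P.mean(0),np.arctan2(v[0,1],v[0,0]),.0173])
print(r.x.round(4),'vertex deg mod60',np.degrees(r.x[2])%60,'flat normal deg',(np.degrees(r.x[2])+30)%60)
print((r.fun*1e3).round(1))
E
```

```text
ell ((295.2923889160156, 302.5023193359375), (448.7547607421875, 453.8316650390625), 108.11322021484375)
collar [ 0.4762 -0.2296] r 0.026094594594594588
[ 0.4756 -0.2301  1.3955  0.0168] vertex deg mod60 19.955843817541904 flat normal deg 49.955843817541904
[ 0.3 -0.1 -0.1  0.  -0.1  0.6 -0.1 -0.4 -0.4 -0.2  0.3 -0. ]
```

Nut: (0.476, -0.230), flat normals at 50° mod 60. Next I'll go over the socket.

```bash
python3 -m crank '{"claw":[1,1,1,1,1,1,1,1],"delta_pos":[[0.5,-1.0,0],[1.2,-2.5,0],[1.9,-4.1,0],[2.6,-5.7,0],[3.3,-7.3,0],[4.1,-8.9,0],[4.8,-10.5,0],[5.4,-11.9,0]],"roll":[0,0,0,0,0,0,0,0]}'
python3 -m crank '{"claw":[1,1,1,1,1,1,1,1],"delta_pos":[[0.3,-0.6,0.2],[0.4,-0.9,0.6],[0.4,-0.9,0.8],[0.4,-0.9,0.8],[0.4,-0.9,0.8],[0.4,-0.9,0.8],[0.4,-0.9,0.8],[0.4,-0.9,0.8]],"roll":[0,0,0,0,0,0,0,0]}'
python3 - <<'E'
from h import *
c=grab('wrist');cv2.imwrite('pics/w2.png',c['color'])
np.save('w2.npy',c,allow_pickle=True);print(robot.observe()['time'])
E
```

```text
time: 2.25
tool_pos: [0.4618, 0.0717, 0.1676]
tool_rot: [3.141, -0.002, 0.397]
contact_force: [0.4, -0.7, -0.7]
opening: 0.0921
time: 2.92
tool_pos: [0.4625, 0.0938, 0.1471]
tool_rot: [3.141, -0.001, 0.396]
contact_force: [-0.8, -0.2, 0.3]
opening: 0.0917
2.9667
```

View pics/w2.png

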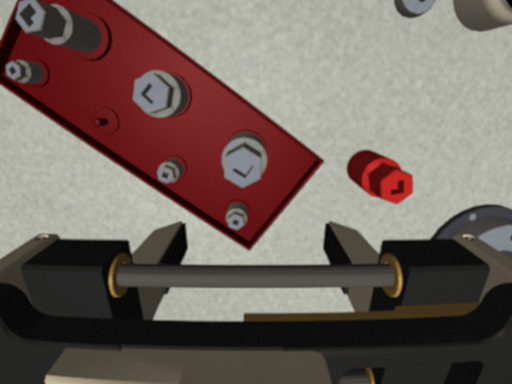

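The target's hex top is at (242,165), the short wide socket at (158,93), the slim one at (45,20), and the red look-alike at (385,180). I'll zoom on the target.

```bash
python3 - <<'E'
from h import *
c=np.load('w2.npy',allow_pickle=True).item()
z=cv2.resize(c['color'][125:191,210:276],None,fx=9,fy=9,interpolation=2)
z=cv2.normalize(z,None,0,255,32);cv2.imwrite('pics/z2.png',z)
E
```

```text
(no output)
```

View pics/z2.png

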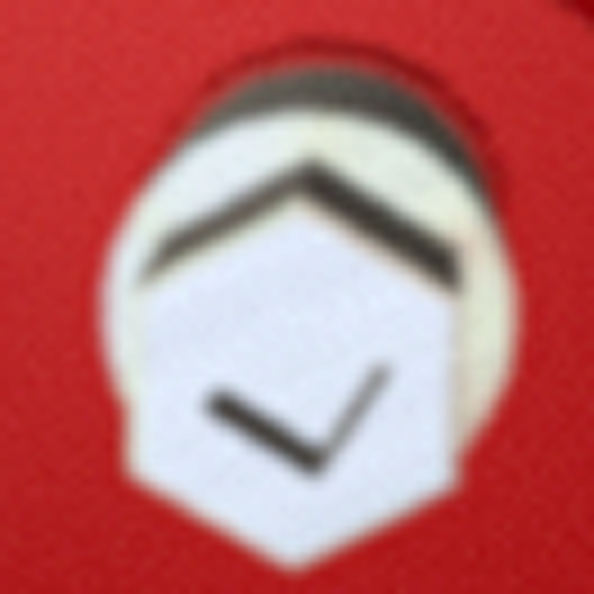

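```bash
python3 - <<'E'
from h import *
from scipy.optimize import least_squares
c=np.load('w2.npy',allow_pickle=True).item()
f=lambda p:(np.array(p,float)+.5)/9-.5+[210,125]
P=onplane(c,f([(142,280),(305,200),(462,285),(455,485),(293,572),(127,473)]),.094)[:,:2]
def res(v):
    a=v[2]-np.arange(6)*np.pi/3
    return (v[:2]+v[3]*np.c_[np.cos(a),np.sin(a)]-P).ravel()
v=P-P.mean(0)
r=least_squares(res,[*P.mean(0),np.arctan2(v[0,1],v[0,0]),.0173])
print(r.x.round(4),'flat normal',(np.degrees(r.x[2])+30)%60,(r.fun*1e3).round(1))
# tapered body circle rim z=.014+.049: check
s=robot.observe();T=pose(s);d=T[:3,:3].T@np.r_[r.x[:2]-T[:2,3],0.061-T[2,3]]
print('tool delta units',(d/.025).round(2),'yaw deg',np.degrees(s['tool_rot'][2]), s['tool_pos'])
R=T[:3,:3];print('tool y dir deg',np.degrees(np.arctan2(R[1,1],R[0,1]))%180)
E
```

```text
[0.4896 0.1171 1.4033 0.0174] flat normal 50.403919252696596 [-0.7  0.7  0.4  0.4 -0.9 -0.9  0.3 -0.2  0.5  0.3  0.4 -0.3]
tool delta units [ 1.36 -0.44  3.44] yaw deg 22.730008548211234 [0.46240481 0.09388571 0.14703223]
tool y dir deg 112.72999697267062
```

Socket: (0.4896, 0.117), flats at 50.4°, almost the same angle as the nut. I'll keep the fingertips at z of about 0.068, above the round body that ends at 0.063, and align the jaws by turning 0.39 units.

```bash
python3 -m crank '{"claw":[1,1,1,1,1,1,1,1],"delta_pos":[[0.6,-0.2,0],[1.36,-0.44,0.3],[1.36,-0.44,1],[1.36,-0.44,1.8],[1.36,-0.44,2.5],[1.36,-0.44,2.9],[1.36,-0.44,3.16],[1.36,-0.44,3.16]],"roll":[0.2,0.39,0.39,0.39,0.39,0.39,0.39,0.39]}'
python3 - <<'E'
from h import *
c=grab('wrist');cv2.imwrite('pics/w3.png',c['color'])
E
```

```text
time: 3.63
tool_pos: [0.4887, 0.1175, 0.0668]
tool_rot: [-3.141, 0.002, 0.357]
contact_force: [-0.1, -0.6, -0.1]
opening: 0.0915
```

View pics/w3.png

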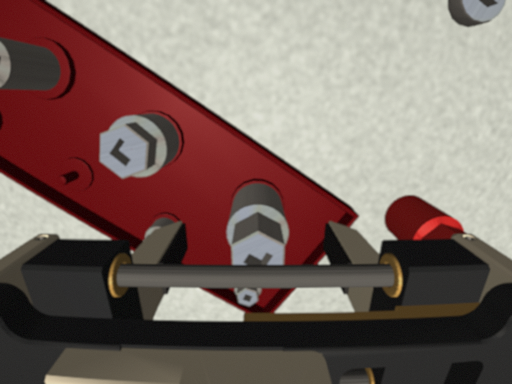

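The target at (257,240) sits between the two fingers. Close at 45 N.

```bash
python3 -m crank '{"claw":[0.7,0.5,0.3,0.2,0.15,0.15,0.15,0.15],"delta_pos":[[0,0,0],[0,0,0],[0,0,0],[0,0,0],[0,0,0],[0,0,0],[0,0,0],[0,0,0]],"roll":[0,0,0,0,0,0,0,0]}' 45
python3 -m crank '{"claw":[0.15,0.15,0.15,0.15,0.15,0.15,0.15,0.15],"delta_pos":[[0,0,0],[0,0,0],[0,0,-0.2],[0,0,-0.5],[0,0,-0.8],[0,0,-0.8],[0,0,-0.8],[0,0,-0.8]],"roll":[0,0,0,0,0,0,0,0]}'
python3 - <<'E'
from h import *
c=grab('wrist');cv2.imwrite('pics/w4.png',c['color'])
E
```

```text
time: 4.35
tool_pos: [0.4893, 0.1178, 0.0677]
tool_rot: [3.141, -0.0, 0.357]
contact_force: [-0.3, 0.4, -0.5]
opening: 0.0435
time: 5.02
tool_pos: [0.4891, 0.1178, 0.0877]
tool_rot: [3.142, 0.0, 0.357]
contact_force: [-0.9, -0.3, -3.7]
opening: 0.0297
```

View pics/w4.png

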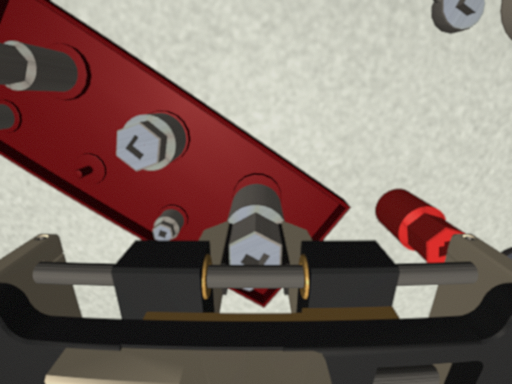

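Opening is 29.7 mm, so it is gripped on the flats, and the weight is registering. Now I'll lift clear and carry it towards the nut.

```bash
python3 -m crank '{"claw":[0.15,0.15,0.15,0.15,0.15,0.15,0.15,0.15],"delta_pos":[[0,0,-0.4],[0,0,-1.2],[0,0,-2.2],[0,0,-3.2],[0,0.1,-3.8],[-0.2,0.5,-4],[-0.6,1.4,-4],[-1.1,2.6,-4]],"roll":[0,0,0,0,0,0,0,0.08]}'
python3 -m crank '{"claw":[0.15,0.15,0.15,0.15,0.15,0.15,0.15,0.15],"delta_pos":[[-0.5,1.3,0],[-1.1,2.6,0],[-1.6,3.9,0],[-2.2,5.2,0],[-2.7,6.5,0],[-3.2,7.7,0],[-3.7,8.8,0],[-4,9.7,0]],"roll":[0,0,0,0,0,0,0,0]}'
python3 -m crank '{"claw":[0.15,0.15,0.15,0.15,0.15,0.15,0.15,0.15],"delta_pos":[[-0.1,0.3,0],[-0.2,0.5,0],[-0.2,0.5,0],[-0.2,0.5,0],[-0.2,0.5,0],[-0.2,0.5,0],[-0.2,0.5,0],[-0.2,0.5,0]],"roll":[0,0,0,0,0,0,0,0]}'
python3 - <<'E'
from h import *
c=grab('wrist');cv2.imwrite('pics/w5.png',cv2.resize(c['color'][150:300,155:355],None,fx=4,fy=4,interpolation=2));np.save('w5.npy',c)
c=grab('scene');np.save('s5.npy',c);cv2.imwrite('pics/s5.png',cv2.resize(c['color'][60:260,100:360],None,fx=3,fy=3,interpolation=2));
c=grab('top');np.save('t5.npy',c)
print(robot.observe())
E
```

```text
time: 5.73
tool_pos: [0.4855, 0.0473, 0.1878]
tool_rot: [-3.141, -0.0, 0.352]
contact_force: [0.7, -1.0, -3.5]
opening: 0.0298
time: 6.4
tool_pos: [0.4733, -0.2175, 0.187]
tool_rot: [-3.141, 0.002, 0.347]
contact_force: [0.5, 0.4, -2.9]
opening: 0.0298
time: 7.07
tool_pos: [0.4747, -0.2276, 0.1879]
tool_rot: [3.141, -0.0, 0.35]
contact_force: [-0.2, 0.1, -3.9]
opening: 0.0296
{'time': 7.2167, 'qpos': array([-5.93338254e-01,  3.79414857e-01,  1.58111216e+00, -8.85495804e-05,
        1.18094081e+00,  6.28426173e-01]), 'qvel': array([-0.00360001,  0.00254338,  0.00024963, -0.00041583, -0.00129893,
       -0.00103092]), 'joint_efforts': array([ 7.52320932e-02, -4.59876287e+01, -2.46221781e+01,  8.26827181e-02,
       -1.67169882e-02,  5.71485525e-04]), 'tool_pos': array([ 0.47464627, -0.22798301,  0.18778083]), 'tool_rot': array([ 3.14144352e+00, -7.12102562e-06,  3.49065549e-01]), 'contact_force': array([ 1.0508632 , -0.29456215, -3.79971983]), 'torque': array([ 0.00595429, -0.00436246,  0.00464231]), 'opening': 0.02985546747609887}
```

View pics/w5.png

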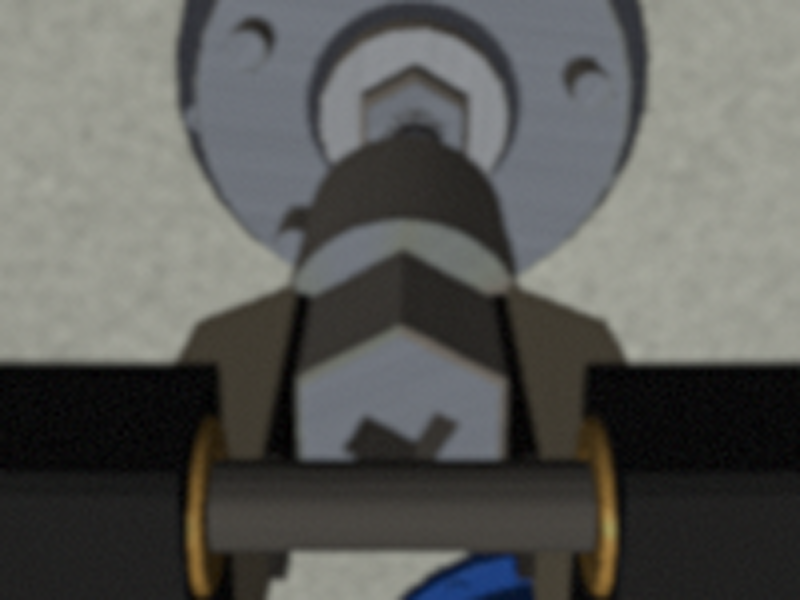

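View pics/s5.png

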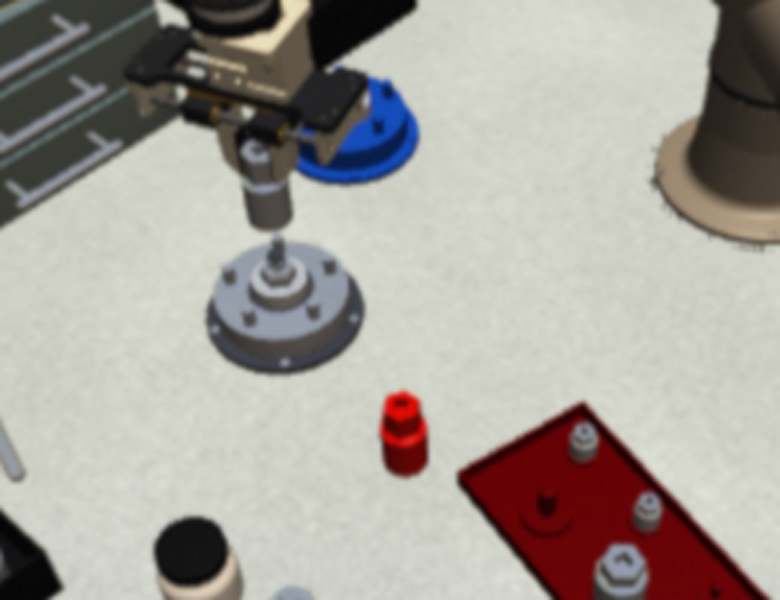

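The scene view confirms the vacated post in the tray and the socket hanging above the grey hub. I'll work out the socket's offset in the tool frame and re-measure the nut from its upper corners in this same picture.

```bash
cat > m.py <<'E'
from h import *
from scipy.optimize import least_squares
c=np.load('w5.npy',allow_pickle=True).item()
f=lambda p:(np.array(p,float)+.5)/4-.5+[155,150]
T=pose(robot.observe())
top=f([(297,378),(400,326),(505,378)])
bot=f([(403,250)]) # grip hex lower apex, 28mm below top
def pts(v):
    x,y,z,th,=v
    L=[]
    for a in (60,0,-60):  # left in image first
        L.append([.01732*np.cos(np.radians(a)+th),-.01732*np.sin(np.radians(a)+th),-z])
    L.append([.01732*np.cos(th),-.01732*np.sin(th),-z+.028])
    L=np.array(L)+[x,y,0]
    return (T[:3,:3]@L.T).T+T[:3,3]
obs=np.r_[top,bot]
def go(v): return (proj(c,pts(v))-obs).ravel()
r=least_squares(go,[0,0,.026,0],x_scale=[.01,.01,.01,.1]);print('x,y,height of top above TCP, th',r.x.round(4),go(r.x).round(2))
U=onplane(c,f([(363,93),(415,65),(468,100)]),.056)[:,:2]
print('nut verts',U.round(4))
a=np.radians(20);n=[]
e=np.array([[np.cos(b),np.sin(b)] for b in np.radians([80,20,-40])])*.01732
print('nut centre from each',(U-e).round(4),(U-e).mean(0).round(4))
x,y=r.x[:2];ax=T[:3,:3]@[x,y,0]+T[:3,3];print('socket axis',ax.round(4))
for N in ((U-e).mean(0),[.4758,-.2300]):
    d=T[:3,:3].T@np.r_[np.array(N)-ax[:2],0];print('delta units',(d/.025).round(3))
E
python3 m.py
```

```text
x,y,height of top above TCP, th [-0.0022 -0.0012  0.0225  0.0002] [ 0.28  0.2   0.29 -0.1  -0.21  0.24 -0.42 -0.39]
nut verts [[ 0.4787 -0.2136]
 [ 0.4913 -0.2246]
 [ 0.487  -0.2422]]
nut centre from each [[ 0.4757 -0.2307]
 [ 0.4751 -0.2305]
 [ 0.4737 -0.2311]] [ 0.4748 -0.2308]
socket axis [ 0.4721 -0.2276  0.1878]
delta units [0.059 0.156 0.   ]
delta units [0.106 0.141 0.   ]
```

The relative measurement (same camera bias) gives a correction of dx +0.08, dy +0.15. The rim is about 57 mm below the TCP, so I expect nut contact at TCP z of about 0.127 and fully home at about 0.104.

```bash
python3 -m crank '{"claw":[0.15,0.15,0.15,0.15,0.15,0.15,0.15,0.15],"delta_pos":[[0.08,0.15,0.2],[0.08,0.15,0.7],[0.08,0.15,1.2],[0.08,0.15,1.7],[0.08,0.15,2],[0.08,0.15,2.1],[0.08,0.15,2.1],[0.08,0.15,2.1]],"roll":[0,0,0,0,0,0,0,0]}'
python3 -m crank '{"claw":[0.15,0.15,0.15,0.15,0.15,0.15,0.15,0.15],"delta_pos":[[0,0,0.1],[0,0,0.2],[0,0,0.3],[0,0,0.4],[0,0,0.5],[0,0,0.5],[0,0,0.5],[0,0,0.5]],"roll":[0,0,0,0,0,0,0,0]}'
python3 - <<'E'
from h import *
c=grab('wrist');cv2.imwrite('pics/w6.png',cv2.resize(c['color'][150:300,155:355],None,fx=4,fy=4,interpolation=2))
print(robot.observe()['torque'])
E
```

```text
time: 7.88
tool_pos: [0.478, -0.2314, 0.1356]
tool_rot: [3.141, -0.0, 0.349]
contact_force: [-0.2, -0.5, -3.8]
opening: 0.0298
time: 8.55
tool_pos: [0.4778, -0.2312, 0.1228]
tool_rot: [3.141, -0.0, 0.349]
contact_force: [0.1, -1.0, -3.3]
opening: 0.03
[-0.00664246 -0.00240608 -0.01762113]
```

View pics/w6.png

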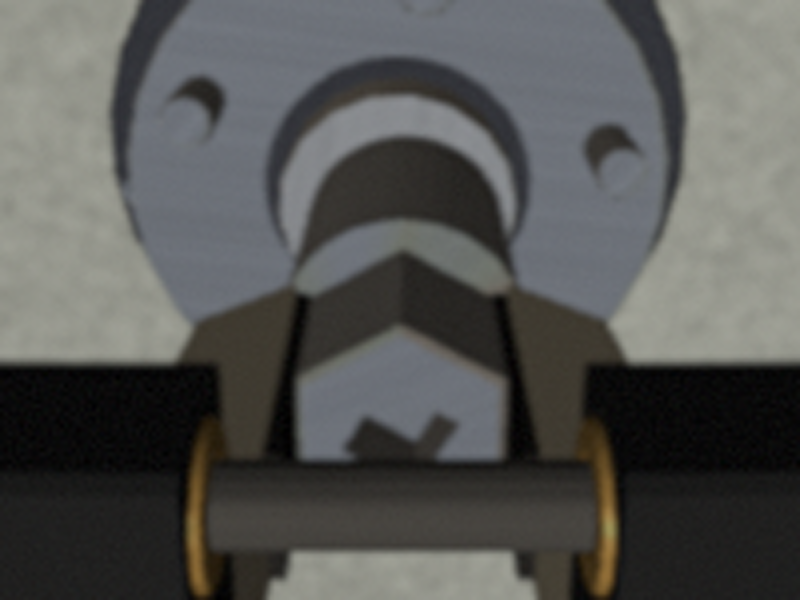

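The socket at (400,200) is concentric with the collar and nothing is resisting. Continuing down slowly.

```bash
python3 -m crank '{"claw":[0.15,0.15,0.15,0.15,0.15,0.15,0.15,0.15],"delta_pos":[[0,0,0.05],[0,0,0.1],[0,0,0.15],[0,0,0.2],[0,0,0.25],[0,0,0.3],[0,0,0.3],[0,0,0.3]],"roll":[0,0,0,0,0,0,0,0]}'
```

```text
time: 9.27
tool_pos: [0.4771, -0.2305, 0.1146]
tool_rot: [-3.14, 0.001, 0.349]
contact_force: [-3.6, 3.1, -4.2]
opening: 0.0298
```

A slight lateral force shows the socket seating around the nut's flats at rim z of about 0.057. I'll relieve that sideways load and keep pressing.

```bash
python3 -m crank '{"claw":[0.15,0.15,0.15,0.15,0.15,0.15,0.15,0.15],"delta_pos":[[-0.02,-0.04,0],[-0.02,-0.05,0.05],[-0.02,-0.05,0.1],[-0.02,-0.05,0.15],[-0.02,-0.05,0.2],[-0.02,-0.05,0.2],[-0.02,-0.05,0.2],[-0.02,-0.05,0.2]],"roll":[0,0,0,0,0,0,0,0]}' 60
```

```text
time: 9.93
tool_pos: [0.4769, -0.2303, 0.1101]
tool_rot: [3.141, 0.0, 0.349]
contact_force: [-2.8, 0.5, -4.5]
opening: 0.0298
```

```bash
python3 -m crank '{"claw":[0.15,0.15,0.15,0.15,0.15,0.15,0.15,0.15],"delta_pos":[[-0.03,-0.01,0.05],[-0.03,-0.01,0.1],[-0.03,-0.01,0.15],[-0.03,-0.01,0.2],[-0.03,-0.01,0.25],[-0.03,-0.01,0.25],[-0.03,-0.01,0.25],[-0.03,-0.01,0.25]],"roll":[0,0,0,0,0,0,0,0]}'
python3 - <<'E'
from h import *
c=grab('scene');cv2.imwrite('pics/s7.png',cv2.resize(c['color'][90:190,140:250],None,fx=5,fy=5,interpolation=2))
c=grab('wrist');cv2.imwrite('pics/w7.png',cv2.resize(c['color'][150:300,155:355],None,fx=4,fy=4,interpolation=2))
E
```

```text
time: 10.6
tool_pos: [0.4766, -0.2304, 0.1043]
tool_rot: [3.14, -0.001, 0.349]
contact_force: [1.5, 0.2, 4.2]
opening: 0.0295
```

View pics/s7.png

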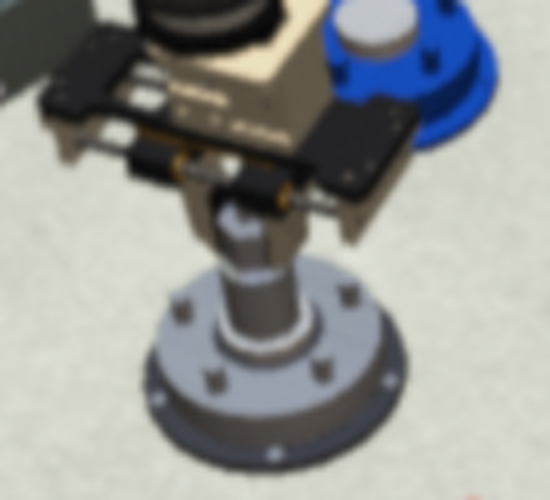

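View pics/w7.png

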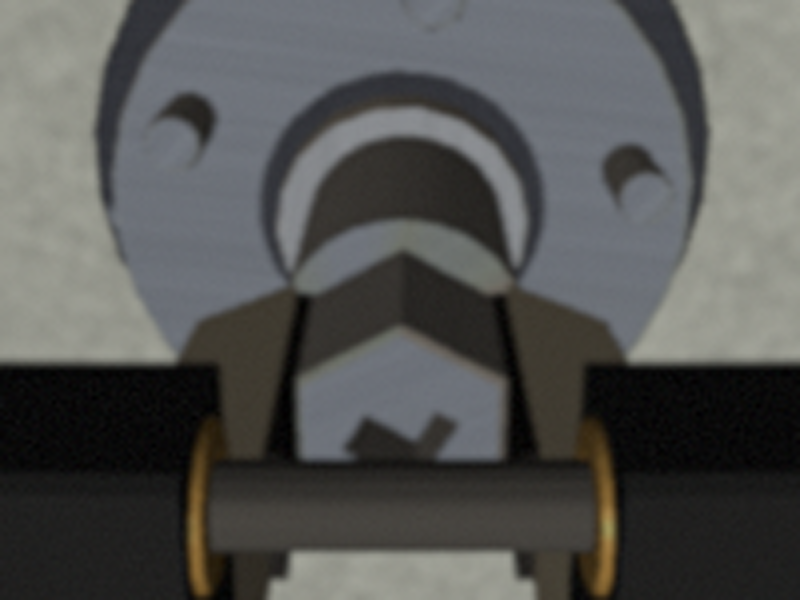

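The rim is on the collar, since the force went from -4 to +4 N (about 8 N of spring push). Pressing further to the stop.

```bash
python3 -m crank '{"claw":[0.15,0.15,0.15,0.15,0.15,0.15,0.15,0.15],"delta_pos":[[0,0,0.04],[0,0,0.08],[0,0,0.12],[0,0,0.16],[0,0,0.2],[0,0,0.2],[0,0,0.2],[0,0,0.2]],"roll":[0,0,0,0,0,0,0,0]}'
```

```text
time: 11.37
tool_pos: [0.4766, -0.2304, 0.0995]
tool_rot: [3.14, -0.001, 0.349]
contact_force: [0.3, 0.6, 7.3]
opening: 0.0294
```

```bash
python3 -m crank '{"claw":[0.15,0.15,0.15,0.15,0.15,0.15,0.15,0.15],"delta_pos":[[0,0,0.03],[0,0,0.06],[0,0,0.09],[0,0,0.12],[0,0,0.12],[0,0,0.12],[0,0,0.12],[0,0,0.12]],"roll":[0,0,0,0,0,0,0,0]}'
```

```text
time: 12.03
tool_pos: [0.4769, -0.2307, 0.0991]
tool_rot: [3.138, -0.002, 0.349]
contact_force: [-3.9, 3.3, 27.4]
opening: 0.0297
```

Hard stop: +27 N at TCP z 0.0991, and it didn't move further although I commanded more. I'll verify by picture and check the force is steady.

```bash
python3 -m crank '{"claw":[0.15,0.15,0.15,0.15,0.15,0.15,0.15,0.15],"delta_pos":[[-0.03,-0.04,0],[-0.03,-0.04,0],[-0.03,-0.04,0],[-0.03,-0.04,0],[-0.03,-0.04,0],[-0.03,-0.04,0],[-0.03,-0.04,0],[-0.03,-0.04,0]],"roll":[0,0,0,0,0,0,0,0]}'
python3 - <<'E'
from h import *
c=grab('scene');cv2.imwrite('pics/s8.png',cv2.resize(c['color'][90:320,140:400],None,fx=3,fy=2.6,interpolation=2))
c=grab('wrist');cv2.imwrite('pics/w8.png',cv2.resize(c['color'][150:300,155:355],None,fx=4,fy=4,interpolation=2))
T=pose(robot.observe())
# predicted collar outer circle pixels for down/up at nut centre
for z in(.046,.056):
    a=np.linspace(0,2*np.pi,73);p=proj(c,np.c_[.4755+.027*np.cos(a),-.2305+.027*np.sin(a),z+0*a]);p=(p-[155,150])*4
    print(z,'collar top row',p[:,1].min().round(0),'width',np.ptp(p[:,0]).round(0))
s=robot.observe();print(s['time'],s['tool_pos'],s['contact_force'],s['torque'],s['opening'])
E
```

```text
time: 12.7
tool_pos: [0.4767, -0.2306, 0.0992]
tool_rot: [3.137, -0.004, 0.349]
contact_force: [-1.7, 2.0, 25.4]
opening: 0.0298
0.046 collar top row 108.0 width 251.0
0.056 collar top row 121.0 width 262.0
12.8 [ 0.47672034 -0.23059972  0.09917934] [-0.98365537  2.39632958 26.05193361] [ 0.83139827  0.52023738 -0.02382522] 0.029668325599949058
```

View pics/s8.png

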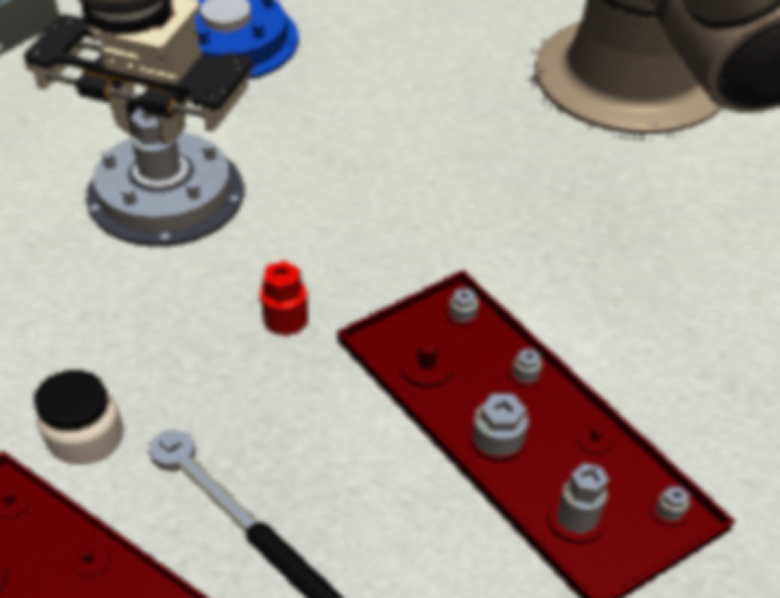

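View pics/w8.png

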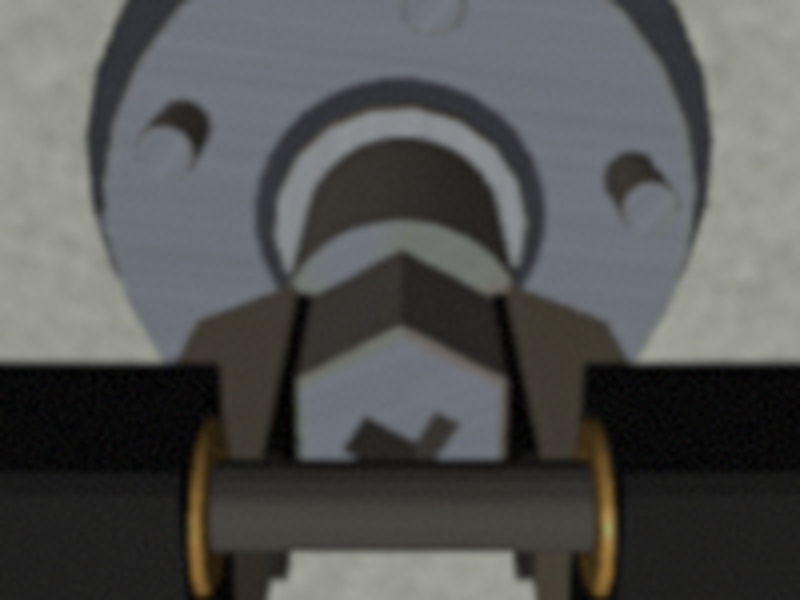

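The collar's upper edge is at row ~106 with a width of ~252 px. I predicted 108 and 251 px for down, against 121 and 262 px for up, so it is down. The force is steady at 26 N, the socket is upright, and the other sockets are on their posts.

```bash
python3 - <<'E'
from cell import robot
robot.hand_in();s=robot.observe();print(s['time'],s['tool_pos'],s['contact_force'])
E
```

```text
the job is handed in; nothing more can be done
the job is handed in; nothing more can be done
```

The big deep socket is on the axle nut, pushed fully home. I handed the job in at about 12.8 s with the arm still gripping it and pressing down. No verdict was reported.

- **Mesh:** The socket and nut hexagons measured within half a degree of each other, so it needed almost no turning. It slid on with only a few newtons of side force.
- **Fully home:** The arm stopped at TCP z 0.099 against a steady push of about 26 N, and commanding it lower gained nothing. In the last wrist picture the collar matches its fully down position (row ~106, width ~252 px; predicted 108 and 251 down, 121 and 262 up).
- **Other sockets:** The last scene picture shows the two other large sockets and the three small ones still on their posts, and the red look-alike still standing.
- **What disagreed:**
  - The stop came about 4 mm lower than I first estimated, because the socket's height in the grip was only roughly known.
  - The wrist camera showed about 1 mm of sideways bias, which I cancelled by measuring socket and nut in the same picture.
  - The tool tilt at the end was about 0.3°.

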